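# Nest three clay pots

## Robot

A 6-joint arm with a two-finger parallel gripper is mounted at the origin on a cart in front of the work surface, level with it; the furniture and walls round the work are solid. World frame = base frame: x ahead of the robot, y to its left, z up, the work surface at z = 0. Lengths are in m, angles in rad, forces in N, time in s.
With the tool pointing down it reaches from about 0.375 to 0.975 m from the base axis. Payload 3.8 kg.
Tool frame: the origin (TCP) lies midway between the tips of the shut fingers; the grasp point (between the pads) lies 19 mm behind it; z points along the fingers, y is the line along which they close (so a half turn about z gives the same grasp; the last joint's range is limited). The gripper opens to 88 mm and grips with 3 to 60 N. Pads are 18 mm wide; open, the fingers measure 123 mm over their backs; the gripper's body (75 mm by 187 mm) begins 45 mm behind the grasp point.
Start: joints at [-1.156, 0.264, 1.604, -0, 1.274, -0.037], TCP at [0.295, -0.607, 0.239] pointing down, gripper open.
Joint ranges: [-2.63, 2.63], [-0.94, 2.18], [0.31, 2.57], [-1.31, 4.45], [0, 2.66], [-2.55, 2.55]. Speed limits (rad/s): [2.57, 2.57, 3.14, 3.14, 3.14, 3.14].

## Interface

Orientations are given as a rotation vector (axis times angle).
In Python, from cell import manip, inverse_kinematics, cams, order gives the robot as it stands. Calls block until the motion is done:
- manip.move_pose(position, orientation): joint-space move of the TCP to a pose.
- manip.move_linear(position, rate=0.15, rot=None): straight line of the TCP; rot=None keeps the orientation; rate is the mean speed in m/s.
- manip.set_joints(angles): joint-space move.
- manip.set_gripper(opening, force=None): finger opening in m; force is the grip in N (None keeps the last); returns when the fingers have stopped.
- manip.dwell(seconds).
- inverse_kinematics(position, orientation): joint angles nearest the present ones, or None.
- manip.state(): the state.
- cams.capture(name): name is "scene" or "top" or "wrist"; returns a dict with "image" (420x560x3 uint8, blue, green, red), "z_map" (420x560 float32, m along the optical axis (not along the pixel's ray), 0 where there is no reading), "intrinsics" (3x3 intrinsics, pixels), "position" and "orientation" of the camera in the world; the wrist camera has in their place "T_tool_cam" (4x4, takes a point from camera to tool coordinates, whose origin is the TCP and whose axes are the flange's). Camera axes: x right, y down, z forward; pixel columns grow to the right and rows downward; lengths in m; the calibration is good to about 2 mm. The wrist camera is an equidistant fisheye: a pixel r from the principal point sees the ray r / f radians off the axis. A picture is of the moment at which its call begins: read the wrist's pose just before it.
A pose or a line that the arm cannot do raises manip.IKError and nothing moves.
- order.close_job(): hands the job in; it is judged then, once.
The state is a dict: "clock": time; "joint_pos": joint angles; "joint_velocities": joint speeds; "tau": joint torques, N m; "tool_pos": TCP position; "tcp_rot": TCP orientation; "contact_force": force on the tool from outside, world axes, zero at the start; "moment": the same for the moment, N m; "gripper_width": finger opening in m; "grasp_force": force on a finger pad.
Only numpy, scipy, OpenCV 4.12 (cv2) and the standard library are available. Lean on these libraries where they do the work, as an engineer would, in place of code of your own. Each camera call takes 0.05 s, during which the arm holds its last target. There are 200 camera calls.

## Task

Nest the three tall clay flower pots to store them: leave the largest where it stands, put the middle one into it first, then the smallest into the middle one. Each must sit upright and fully down, with its thick collar resting on the rim of the pot below; set the pots in, do not drop them.

Things in the scene. Friction and masses are not known exactly. Their poses are not given: they have to be found in the camera images.
- pot_large: Largest of three upright round terracotta pots: 95 mm tall, foot 56 mm diameter; collar (thick outer band, top 30 mm) 82 mm. Open mouth 58 mm inner diameter, narrowing to 46 at the inner floor 6 mm up. Origin: centre of the underside, z up out of the mouth. 0.45 kg. (A low clay pan, 102 mm across and 40 mm tall, stands nearby and is not one of the three.)
- pot_medium: Middle pot, same shape: 80 mm tall, foot 38 mm diameter, 53 under the collar; collar (top 30 mm) a 66 mm cylinder, to be grasped across. Mouth 46 mm inner diameter, narrowing to 30 at the floor. Origin: centre of the underside, z up. About 0.22 kg. Nested, its collar stands wholly above the largest pot's rim and its origin is 45 mm above that pot's origin.
- pot_small: Smallest pot, same shape: 70 mm tall, foot 28 mm diameter, 41.5 under the collar; collar (top 30 mm) a 52 mm cylinder, to be grasped across. Mouth 34 mm inner diameter. Origin: centre of the underside, z up. About 0.12 kg. Nested, its collar stands wholly above the middle pot's rim and its origin is 40 mm above that pot's origin.

How it is judged:
On the way, in this order (a step that is already met when the one before it is completed fails the run):
1. the middle pot sits upright and fully down in the largest, with the smallest not yet in it (horizontal distance between pot_medium and pot_large below 0.012 m and z of pot_medium in the frame of pot_large below 0.053 m and angle between pot_medium's own z axis and vertical below 0.17 rad and horizontal distance between pot_small and pot_medium above 0.05 m), for 0.2 s.
2. the smallest pot sits upright and fully down in the middle one (horizontal distance between pot_small and pot_medium below 0.012 m and z of pot_small in the frame of pot_medium below 0.048 m and angle between pot_small's own z axis and vertical below 0.17 rad), for 0.2 s.
At the end, for the whole second after the job is handed in: The largest pot stands upright within 50 mm of where it started; the middle pot sits in it and the smallest in the middle one, each centred within 12 mm, within 8 mm of fully down, upright within 10 degrees, released and at rest (all of step 2 and distance of pot_large from where it was at the start of the episode below 0.05 m and angle between each of pot_large, pot_medium's own z axis and vertical below 0.17 rad and horizontal distance between pot_medium and pot_large below 0.012 m and z of pot_medium in the frame of pot_large below 0.053 m and linear speed of each of pot_medium, pot_small below 0.02 m/s); the robot touches nothing.
It fails at once if the largest pot is carried or pushed more than 50 mm away (distance of pot_large from where it was at the start of the episode above 0.05 m).
It fails at once if the middle pot is dropped (falls freely faster than 0.7 m/s, about 25 mm) (contact force between the fingers and pot_medium below 0.05 N and linear speed of pot_medium above 0.7 m/s).
It fails at once if the smallest pot is dropped (falls freely faster than 0.7 m/s, about 25 mm) (contact force between the fingers and pot_small below 0.05 N and linear speed of pot_small above 0.7 m/s).
It also fails if it takes over 54 s, if anything falls off the work surface, if the arm or the gripper's body presses on something with over 40 N, if the wrist force passes 120 N, or if a joint passes its speed limit or range.

## Working session

There is one attempt and no reset: what is moved stays moved. The work goes in short steps, each a Python script; the robot and the scene stay as the last script left them, time stands still between calls to the robot, and variables do not carry over. Pictures are saved under pics/ and viewed, at most 10 in all, crops included, and the job is handed in when it is done.

```bash
ls; mkdir -p pics; python3 - <<'E'
from cell import manip,cams
import cv2,numpy as np
for n in ["top","scene"]:
    c=cams.capture(n); cv2.imwrite(f"pics/{n}0.png",c["image"]); np.savez(f"{n}0.npz",**c)
    print(n,c["position"],c["orientation"],c["intrinsics"].tolist() if hasattr(c["intrinsics"],'tolist') else c["intrinsics"])
s=manip.state(); print(s["clock"],s["tcp_rot"],s["gripper_width"])
E
```

```text
pics
top [0.3631672  0.21110418 0.88983148] [-2.16204577  2.10357717 -0.19468654] [[425.86963724193384, 0.0, 276.80055665282566], [0.0, 425.86963724193384, 205.83256488978333], [0.0, 0.0, 1.0]]
scene [0.14316051 0.86919911 0.43399317] [-0.67145743  2.37395186 -1.44448872] [[414.6221693319609, 0.0, 276.7723986941887], [0.0, 414.6221693319609, 209.7148061829445], [0.0, 0.0, 1.0]]
0.1 [-3.05984987e+00 -7.03165422e-01  6.08176355e-04] 0.0884303046787096
```

View pics/top0.png

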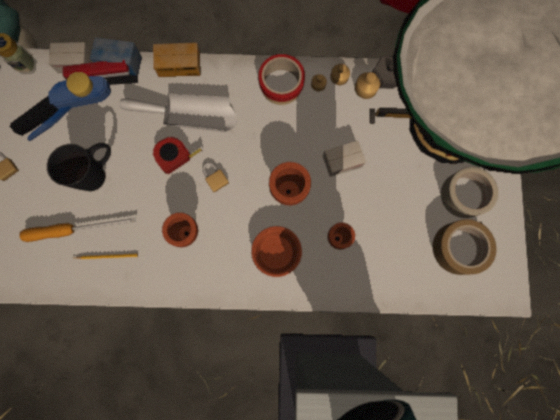

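View pics/scene0.png

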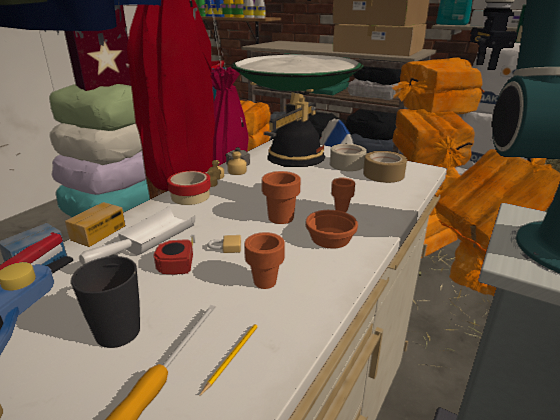

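The top view shows the large pot near (290,183), the medium one at (180,230), the small one at (342,235) and the pan at (277,250). A big scale hangs at the upper right. Next I'll locate the rims.

```bash
cat > h.py <<'E'
import numpy as np,cv2
from scipy.spatial.transform import Rotation as R
from scipy.optimize import least_squares
def cloud(c):
    K=c["intrinsics"];z=c["z_map"];v,u=np.indices(z.shape)
    p=np.stack([(u-K[0,2])/K[0,0]*z,(v-K[1,2])/K[1,1]*z,z],-1)
    P=p@R.from_rotvec(c["orientation"]).as_matrix().T+c["position"]
    P[z<=0]=np.nan
    return P
def mask(img):
    h=cv2.cvtColor(img,cv2.COLOR_BGR2HSV)
    return ((h[...,0]<14)|(h[...,0]>176))&(h[...,1]>110)&(h[...,2]>30)
def ray_plane(c,uv,h):
    K=c["intrinsics"];d=np.array([(uv[0]-K[0,2])/K[0,0],(uv[1]-K[1,2])/K[1,1],1])
    d=R.from_rotvec(c["orientation"]).as_matrix()@d
    return c["position"]+d*(h-c["position"][2])/d[2]
def rim(c,guess,h,r,tol=.006):
    """circle (known outer radius) around cloud points at rim height"""
    P=cloud(c);m=(abs(P[...,2]-h)<tol)&(np.linalg.norm(P[...,:2]-np.array(guess)[:2],axis=-1)<r+.02)
    q=P[m]
    if len(q)<10:return None
    (x,y),rr=cv2.minEnclosingCircle(q[:,:2].astype(np.float32))
    return x,y,rr,len(q),np.median(q[:,2])
E
python3 - <<'E'
from h import *
np.set_printoptions(precision=4,suppress=True)
t=dict(np.load("top0.npz"));s=dict(np.load("scene0.npz"))
for n,uv,h,r in [("large",(290,183),.095,.041),("med",(180,230),.08,.033),("small",(342,235),.07,.026),("pan",(277,250),.04,.051)]:
    g=ray_plane(t,uv,h); print(n,g)
    for c in (t,s): print("  ",rim(c,g,h,r))
    # colour ellipse
    m=mask(t["image"]).astype(np.uint8);k,l,st,ce=cv2.connectedComponentsWithStats(m)
    P=cloud(t);sel=(np.linalg.norm(P[...,:2]-g[:2],axis=-1)<r+.03)&mask(t["image"])&(P[...,2]>h-.008)
    cs,_=cv2.findContours(sel.astype(np.uint8),cv2.RETR_EXTERNAL,cv2.CHAIN_APPROX_NONE)
    e=cv2.fitEllipse(max(cs,key=len));print("  ell",e,ray_plane(t,e[0],h), np.nanmax(P[...,2][sel]))
P=cloud(t);print("table z",P[270,230],P[300,200],P[120,100],P[150,345],"edge",P[306,300])
print(P[60:200:20,520][:, :])
# tall things
z=P[...,2]
m=((z>.05)).astype(np.uint8);k,l,st,ce=cv2.connectedComponentsWithStats(m)
for i in range(1,k):
    if st[i,4]>80: q=P[l==i];print(st[i],np.min(q,0),np.max(q,0))
E
```

```text
large [0.5489 0.1833 0.095 ]
   (0.5523401498794556, 0.1848153918981552, 0.04091776907444, 710, np.float64(0.09340916635878249))
   (0.5545342564582825, 0.18548065423965454, 0.043005745857954025, 420, np.float64(0.09518498308701326))
  ell ((289.4447021484375, 182.0160675048828), (40.62374496459961, 41.204551696777344), 78.55184173583984) [0.5508 0.1844 0.095 ] 0.09722707732691116
med [0.4545 0.3907 0.08  ]
   (0.4573855996131897, 0.39469796419143677, 0.03296709060668945, 484, np.float64(0.07829603318248507))
   (0.45832154154777527, 0.39538437128067017, 0.03390900418162346, 593, np.float64(0.08048199021683983))
  ell ((178.7782440185547, 229.0147705078125), (32.474666595458984, 33.48830032348633), 48.59923553466797) [0.4563 0.3932 0.08  ] 0.08260648663114989
small [0.4545 0.0797 0.07  ]
   (0.4552098512649536, 0.08047772198915482, 0.025928707793354988, 321, np.float64(0.06837466338436338))
   (0.4554559886455536, 0.08229205012321472, 0.026339584961533546, 201, np.float64(0.0697475420050862))
  ell ((341.27972412109375, 235.2412567138672), (24.593952178955078, 25.79815101623535), 106
[... 711 characters left out ...]
2692]
 [ 0.5561 -0.1628  0.2624]
 [ 0.592  -0.3157  0.0002]]
[  369     0   191   174 25609] [ 0.5332 -0.2463  0.0511] [0.8289 0.0394 0.2838]
[  0  33  24  30 543] [0.8023 0.7531 0.05  ] [0.8464 0.7928 0.0981]
[  66   37   69   57 1709] [0.7394 0.5207 0.05  ] [0.8635 0.6572 0.0625]
[365  72  11  11  94] [0.7821 0.0069 0.0508] [0.8053 0.0281 0.0583]
[  46  142   65   47 1523] [0.5302 0.5462 0.0501] [0.6261 0.6469 0.1095]
[269 161  42  44 993] [0.5115 0.1448 0.05  ] [0.593  0.224  0.0972]
[162 212  36  35 651] [0.4247 0.3618 0.0502] [0.4898 0.4265 0.0826]
[328 222  27  27 377] [0.4297 0.0557 0.0502] [0.4804 0.1059 0.0721]
[ 336  399   80   21 1210] [0.1598 0.0116 0.1955] [0.1998 0.1118 0.2987]
```

```bash
cat >> h.py <<'E'
def rv(th):
    """tool down, fingers closing along horizontal direction th"""
    y=np.array([np.cos(th),np.sin(th),0]);z=np.array([0,0,-1.]);x=np.cross(y,z)
    M=R.from_matrix(np.stack([x,y,z],1))
    return M.as_rotvec()
def az(p):return np.arctan2(p[1],p[0])
def pol(a,r,z):return np.array([r*np.cos(a),r*np.sin(a),z])
L=np.array([.5523,.1848]);M=np.array([.4574,.3947]);S=np.array([.4552,.0805])
E
python3 - <<'E'
from h import *
from cell import manip,inverse_kinematics as ik
s=manip.state();y=R.from_rotvec(s["tcp_rot"]).as_matrix()[:,1];print(y,az(y)-s["joint_pos"][0])
k=0 if abs(np.cos(az(y)-s["joint_pos"][0])-1)<.2 else np.pi
print("k",k)
for p,a in [(pol(-1.1,.5,.40),-1.1),(pol(.71,.5,.40),.71),(np.r_[M,.0545],az(M)),(np.r_[L,.35],az(L))]: print(ik(p,rv(a+k)))
manip.move_linear(np.r_[s["tool_pos"][:2],.40],rate=.2)
manip.move_pose(pol(-1.1,.5,.40),rv(-1.1+k))
manip.move_pose(pol(az(M),.5,.40),rv(az(M)+k))
manip.move_pose(np.r_[M,.22],rv(az(M)+k))
s=manip.state();print(s["clock"],s["tool_pos"],s["contact_force"],s["joint_pos"])
from cell import cams
w=cams.capture("wrist");cv2.imwrite("pics/w1.png",w["image"]);print(w["T_tool_cam"],w["intrinsics"])
E
```

```text
[ 0.43655264 -0.89967644 -0.00202336] 0.036881409512598884
k 0
[-1.14982061 -0.13024459  1.73246631  0.          1.53937093 -0.04982061]
[ 6.60179393e-01 -1.30244590e-01  1.73246631e+00 -4.44089210e-16
  1.53937093e+00 -4.98206073e-02]
[ 0.67072133  0.3070463   1.91666271  0.          0.91788365 -0.04122629]
[ 0.28012343  0.03986202  1.65796332  0.          1.44376731 -0.04276737]
5.4083 [0.45799351 0.39483603 0.2213372 ] [-0.12471897  0.18170621  0.6292259 ] [ 6.70293395e-01  1.42748854e-01  1.78090486e+00 -1.18630878e-05
  1.21644404e+00 -4.12523553e-02]
[[-3.64044692e-04 -9.53165815e-01 -3.02448007e-01  7.85082375e-02]
 [ 9.99999821e-01 -4.90875167e-04  3.43334387e-04 -2.10129604e-03]
 [-4.75718817e-04 -3.02447828e-01  9.53165822e-01 -1.47027075e-01]
 [ 0.00000000e+00  0.00000000e+00  0.00000000e+00  1.00000000e+00]] [[325.1922621    0.         282.17342942]
 [  0.         325.1922621  212.02563264]
 [  0.           0.           1.        ]]
```

```bash
python3 - <<'E'
from h import *
from cell import manip,cams
def rep(t):
    s=manip.state();print(t,round(s["clock"],2),s["tool_pos"].round(4),np.round(s["contact_force"],2),round(s["gripper_width"],4),s["grasp_force"])
manip.move_linear(np.r_[M,.0545],rate=.12);rep("down")
manip.set_gripper(.055,force=25);rep("grip")
manip.move_linear(np.r_[M,.075],rate=.08);rep("lift")
manip.move_linear(np.r_[M,.21],rate=.15);manip.dwell(.2);rep("up")
c=cams.capture("scene");cv2.imwrite("pics/s1.png",c["image"][80:380,100:500])
E
```

```text
down 6.99 [0.4581 0.3952 0.0555] [-0.2   0.26  0.69] 0.0883 0.0
grip 7.47 [0.4575 0.3948 0.0549] [-0.99 -0.13  3.05] 0.0648 24.98719908791827
lift 7.88 [0.4579 0.3951 0.0759] [ 0.21  0.05 -3.1 ] 0.0648 24.988767875474878
up 9.12 [0.4568 0.3942 0.2086] [ 0.31 -0.02 -2.13] 0.0647 24.988966203527525
```

View pics/s1.png

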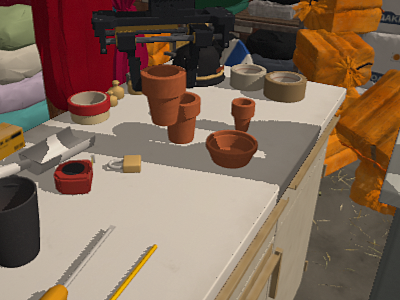

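The medium pot is held upright at crop (162,95), clear of the large one at (182,118). Next I'll lower it into the large pot while watching the force.

```bash
cat >> h.py <<'E'
def place(manip,P,zfinal,fz,step=.003):
    """lower from zfinal+.03 in small steps until upward push fz or 4 mm past zfinal"""
    f0=np.array(manip.state()["contact_force"])
    z=zfinal+.03
    while z>zfinal-.004:
        z-=step;manip.move_linear(np.r_[P,z],rate=.05)
        s=manip.state();d=np.array(s["contact_force"])-f0
        if z<zfinal+.006 or d[2]>fz or np.linalg.norm(d)>6:print(round(z,4),s["tool_pos"].round(4),d.round(2))
        if d[2]>fz:break
    return z
E
python3 - <<'E'
from h import *
from cell import manip,cams
a=az(L)
manip.move_linear(np.r_[L,.215],rate=.15,rot=rv(a));manip.dwell(.2)
s=manip.state();print(s["clock"],s["tool_pos"],s["contact_force"])
zf=.0545+.045
manip.move_linear(np.r_[L,zf+.03],rate=.08);manip.dwell(.1)
s=manip.state();print(s["tool_pos"],s["contact_force"])
place(manip,L,zf,5)
s=manip.state();print(s["clock"],s["gripper_width"])
E
```

```text
11.0583 [0.55209525 0.1853556  0.21497794] [ 0.40552274 -0.88132918 -2.45874146]
[0.5529275  0.18499001 0.13039151] [ 0.20529236 -0.150337   -1.60069554]
0.1055 [0.5521 0.1847 0.1052] [ 0.56  0.27 -1.43]
0.1025 [0.5521 0.1847 0.1022] [-0.63  0.22  0.68]
0.0995 [0.5531 0.185  0.1   ] [0.63 0.86 1.59]
0.0965 [0.5535 0.1852 0.0997] [-4.82 -1.24 15.43]
15.125 0.06481292261815964
```

Contact came at TCP z≈0.0997, which is the expected seated height. I'll ease off the press, open, back away and check.

```bash
python3 - <<'E'
from h import *
from cell import manip,cams
manip.move_linear(np.r_[L,.0993],rate=.05)
manip.set_gripper(.088);s=manip.state();print(s["contact_force"],s["gripper_width"])
manip.move_linear(np.r_[L,.20],rate=.15)
manip.move_linear(np.r_[S,.20],rate=.18,rot=rv(az(S)))
print(manip.state()["clock"])
P=[]
for n in("top","scene"):
    c=cams.capture(n);cv2.imwrite(f"pics/{n}2.png",c["image"][80:380,100:500])
    print(n,"med",rim(c,L,.125,.033),"small",rim(c,S,.07,.026),"large",rim(c,L,.095,.041))
E
```

```text
[0.82094988 0.28141565 0.26205904] 0.08813525258797972
17.6667
top med (0.5526453852653503, 0.1855061799287796, 0.03293452039361, 514, np.float64(0.12367962678790584)) small (0.4553050100803375, 0.08114258199930191, 0.02564692683517933, 227, np.float64(0.06822328660878141)) large (0.5525550246238708, 0.18462474644184113, 0.04100882634520531, 414, np.float64(0.09354587278058274))
scene med (0.5536069273948669, 0.1864929348230362, 0.03430303931236267, 312, np.float64(0.1250254714094973)) small (0.4558734893798828, 0.08165720105171204, 0.026846906170248985, 200, np.float64(0.06993328786779207)) large (0.5525179505348206, 0.18672120571136475, 0.04140879586338997, 302, np.float64(0.09562188338724181))
```

View pics/scene2.png

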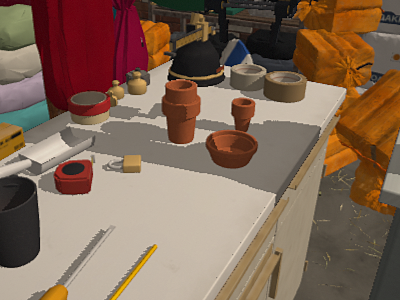

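The medium pot sits upright in the large one at crop (181,110), with its rim at 0.125. Next is the small pot.

```bash
python3 - <<'E'
from h import *
from cell import manip,cams
def rep(t):
    s=manip.state();print(t,round(s["clock"],2),s["tool_pos"].round(4),np.round(s["contact_force"],2),round(s["gripper_width"],4),s["grasp_force"])
S=np.array([.4554,.0812]);T=np.array([.5527,.1853])
manip.move_linear(np.r_[S,.0445],rate=.12);rep("down")
manip.set_gripper(.042,force=20);rep("grip")
manip.move_linear(np.r_[S,.065],rate=.08)
manip.move_linear(np.r_[S,.23],rate=.15);rep("up")
if manip.state()["gripper_width"]<.048: raise SystemExit("lost")
manip.move_linear(np.r_[T,.23],rate=.12,rot=rv(az(T)));manip.dwell(.2);rep("over")
zf=.0445+.085
manip.move_linear(np.r_[T,zf+.03],rate=.08);manip.dwell(.1)
place(manip,T,zf,5);rep("placed")
E
```

```text
down 19.22 [0.4562 0.0813 0.0453] [ 0.1  -0.19  0.49] 0.088 0.0
grip 19.85 [0.4554 0.0812 0.0446] [-0.59  0.8   1.69] 0.0518 19.99116802784556
up 21.51 [0.4546 0.0811 0.2288] [-0.58  0.66 -1.84] 0.0525 19.991272872357513
over 23.04 [0.5525 0.1849 0.2302] [-0.25 -0.58 -1.3 ] 0.0519 19.991369207709795
0.1355 [0.5525 0.1852 0.1352] [ 1.22  0.28 -0.76]
0.1325 [0.5525 0.1852 0.1322] [ 1.02 -0.    0.68]
0.1295 [0.5532 0.1855 0.1298] [1.54 1.08 0.36]
0.1265 [0.554  0.1857 0.1294] [-2.64 -1.97 13.43]
placed 26.93 [0.554  0.1857 0.1294] [-3.78 -1.92 12.73] 0.052 19.998998399605625
```

```bash
python3 - <<'E'
from h import *
from cell import manip,cams
T=np.array([.5532,.1854])
manip.move_linear(np.r_[T,.1293],rate=.05)
manip.set_gripper(.088);print(manip.state()["contact_force"])
manip.move_linear(np.r_[T,.24],rate=.15)
manip.move_linear(np.r_[.45,.1,.32],rate=.18,rot=rv(az(S)));manip.dwell(.5)
print(manip.state()["clock"])
for n in("top","scene"):
    c=cams.capture(n);cv2.imwrite(f"pics/{n}3.png",c["image"][80:380,100:500])
    print(n,"small",rim(c,T,.155,.026),"med",rim(c,T,.125,.033),"large",rim(c,T,.095,.041))
E
```

```text
[-0.00654202  0.39996403 -0.46256789]
30.2667
top small (0.5539251565933228, 0.18443210422992706, 0.026139497756958008, 386, np.float64(0.15351877364670202)) med (0.5524027943611145, 0.18552030622959137, 0.03282763063907623, 340, np.float64(0.12371275384191432)) large (0.5520561933517456, 0.18477945029735565, 0.04080832377076149, 428, np.float64(0.09355111906630165))
scene small (0.5557002425193787, 0.1877272129058838, 0.02762838453054428, 224, np.float64(0.1546612804705488)) med (0.5528775453567505, 0.18743854761123657, 0.032853297889232635, 239, np.float64(0.12561374285807414)) large (0.5523313283920288, 0.18623800575733185, 0.041711535304784775, 300, np.float64(0.0956068678351468))
```

View pics/scene3.png

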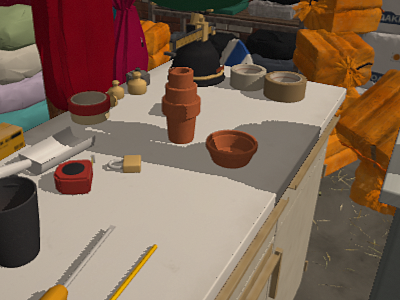

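All three pots are nested upright at crop (181,105), with rims at 0.095, 0.125 and 0.155, and the arm is clear.

```bash
python3 -c "
from cell import order;print(order.close_job())"
```

```text
the job is handed in; nothing more can be done
None
```

I handed the job in at about 30 s on the robot clock: the three pots are nested upright and fully down, centred to about 2 mm, with the largest where it started and the arm clear; no verdict was returned.

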